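Set the servo tester to speed five and start it

TASK

With the fingertips, push the pointer of the servo tester's speed selector round clockwise to speed five, that is, the fifth click after off (off is the long mark on the dial), without ever clicking past it. Then press the round start button on the small separate box fully down and let it come up again. Do not grip or force the selector, do not press the start button before the speed is set, and leave the loose things around where they are.

Things in the scene. Friction and masses are not known exactly. Their poses are not given: they have to be found in the camera images.
- unit: The servo tester: a grey box 200 x 150 x 50 mm (x, y, z), fixed to the desk; origin at the centre of its underside, z up. On its flat top are the dial (a flat black disc of 69 mm radius, not an obstacle) and a small dark display (flat).
- dial_axis (a point): Point on the selector's vertical axis, level with the tester's top (50 mm above the desk), 20 mm to -x of the tester's centre, axes parallel to the tester's. White ticks on the dial mark nine positions 30 degrees apart; off, the longest and broadest tick, lies +120 degrees (counter-clockwise from above) from the tester's +x; 1 to 8 follow clockwise, so five lies at -30 degrees.
- pointer_tip (a point): Outer end of the selector's aluminium pointer at mid-height, 16.5 mm above the tester's top, 50 mm from the axis. The pointer is a radial bar 12 mm wide, on one side of the axis only (hub radius 13 mm), occupying 5 to 28 mm above the tester's top; a dark line on it shows its direction. Nothing else stands on the tester's top.
- selector (a joint): Selector angle, rad: 0 at off, grows clockwise from above, a click every 0.5236; five is 2.618, the last (8, at the end stop) 4.189. At the start it rests at one of 0 to 3. A detent pulls it to the nearest position: it resists until half-way to the next with up to 0.13 N m (about 4 N pushed 35 mm from the axis), then snaps on by itself.
- start_box: The start box: a small grey box 90 x 80 x 40 mm (x, y, z), fixed to the desk; origin at the centre of its underside. The start button stands in the middle of its top.
- start_button_top (a point): Centre of the top of the round black start button (16 mm radius, in a low steel housing). The button is pressed straight down.
- start_button (a joint): Travel of the start button, m: 0 up, 0.006 fully down; a spring returns it; fully down takes 5 N.
- jar: Bystander: glass screw jar, 48 mm across, 60 mm high, loose, about 100 mm from the start button; origin under its centre.
- tape: Bystander: roll of black tape lying flat, 60 mm across, 19 mm high, loose, about 100 mm from the start button; origin under its centre.
- servo: Bystander: loose black servo motor, 54 x 20 x 42 mm, standing between the two boxes; origin under its centre.
- joystick: Bystander: loose joystick module on a small circuit board, 36 x 28 x 32 mm, between the two boxes; origin under its centre.
- screwdriver: Bystander: loose screwdriver, 180 mm long, lying at the right of the work; origin on its underside.
- glue: Bystander: loose white glue bottle, 44 mm across, 120 mm high, at the left of the work; origin under its centre.

How it is judged:
By the outcome, as a careful person would: the job done as asked, in the order asked, and still so for the second after the job is handed in, with the robot touching nothing.
It also fails if it takes over 64 s, if anything falls off the work surface, if the arm or the gripper's body presses on something with over 40 N, if the wrist force passes 120 N, or if a joint passes its speed limit or range.

ROBOT

A 6-joint arm with a two-finger parallel gripper is mounted at the origin on the work surface. World frame = base frame: x ahead of the robot, y to its left, z up, the work surface at z = 0. Lengths are in m, angles in rad, forces in N, time in s.
With the tool pointing down it reaches from about 0.3 to 0.875 m from the base axis. Payload 6.4 kg.
Tool frame: the origin (TCP) lies where the fingers leave the gripper's body, on its centre line; the fingertips stand 73 mm ahead of it and the grasp point (between the pads) lies 54 mm ahead of it (ctrl.pinch_z is the distance from the TCP to the grasp point, in m); z points along the fingers, y is the direction in which the jaws open and shut (so a half turn about z gives the same grasp; the last joint's range is limited). The gripper opens to 85 mm and grips with 20 to 120 N. Pads are 22 mm wide; open, the fingers measure 114 mm over their backs; the gripper's body (76 mm by 85 mm) begins 54 mm behind the grasp point. The pads swing forward as they close: fully open they stand 13 mm farther back than shut.
Start: joints at [-1.455, 0.181, 1.607, -0, 1.354, -0.206], TCP at [0.182, -0.545, 0.304] pointing down, gripper open.
Joint ranges: [-2.99, 2.99], [-0.89, 2.07], [0.3, 2.58], [-1.14, 4.28], [0, 2.63], [-3.12, 3.12]. Speed limits (rad/s): [2.57, 2.57, 3.01, 3.14, 3.14, 3.14].

INTERFACE

Orientations are given as a unit quaternion [w, x, y, z].
In Python, from bench import ctrl, camera, camera_model gives the robot as it stands.
- The arm moves only by the tool arm_command, never from a script. Its argument "series" is a list of rows, each a list of 7 numbers: the shift along the tool's x, y, z in m, then the turn, a rotation vector about the tool's x, y, z in degrees, then the finger opening in m, from 0 to 0.0854. In form: [[tx, ty, tz, rx, ry, rz, gripper], ...]. A call has exactly 5 rows; each row is the pose to reach, as a shift and turn from the pose commanded when the call began, along the tool's axes at that moment; what a row does not reach only later rows make up. A row lasts 1/10 s, in which the tool goes at most 50 mm and 8.59 degrees, less where a joint would pass 70% of its speed; a pose out of reach is approached as far as the arm can. A call with a gripper value outside its range is refused whole. The fingers move at their own pace and stop on an object; the grip force is fixed at half the most. Time passes only in rows, so rows that repeat a pose let the fingers close, or fill a call up. It gives the time, the measured TCP pose, the force and the opening at its end, in the units of the state.
- ctrl.get_obs(): the state, without advancing time (a new reading comes with each control period).
- camera(name): name is "scene" or "top" or "wrist"; returns (picture, depth): 400x640x3 uint8, red, green, blue; 400x640 float32, m along the optical axis (not along the pixel's ray), 0 where there is no reading.
- camera_model(name): a dict with "K" (3x3 intrinsics, pixels), "position" and "attitude" of the camera in the world. Camera axes: x right, y down, z forward; pixel columns grow to the right and rows downward; lengths in m; the calibration is good to about 2 mm. A picture is of the moment at which its call begins: read the wrist's pose just before it. camera_model takes no time and is no camera call; for the wrist camera it gives the pose at the moment of the call.
- ctrl.hand_in(): hands the job in, once; it reports no verdict.
The state is a dict: "time_s": time; "q": joint angles; "dq": joint speeds; "joint_efforts": joint torques, N m; "eef_pos": TCP position; "eef_rot": TCP orientation; "wrist_force": force on the tool from outside, world axes, zero at the start; "torque": the same for the moment, N m; "opening": opening from 0.0 (shut) to 1.0 (fully open).
Only numpy, scipy, OpenCV 4.12 (cv2) and the standard library are available. Lean on these libraries where they do the work, as an engineer would, in place of code of your own. Each camera call takes 0.05 s, during which the arm holds its last target. There are 200 camera calls.

## Working session

There is one attempt and no reset: what is moved stays moved. The work goes in short steps, Python scripts to look and compute and a tool call to move; the robot and the scene stay as the last step left them, time stands still between calls to the robot, and variables do not carry over. Pictures are saved under pics/ and viewed, about 8 in all and at most 12, crops included, and the job is handed in when it is done.

Besides the shell and the picture viewer there is one more tool, called after "Call:" as name(argument=value, ...) on one line, values as JSON. arm_command: Moves the arm, as the interface text tells. Its arguments: {"type":"object","properties":{"series":{"type":"array","items":{"type":"array","items":{"type":"number"}}}},"required":["series"]}

```bash
mkdir -p pics
cat > h.py <<'E'
import numpy as np, cv2
from bench import ctrl, camera, camera_model
from scipy.spatial.transform import Rotation as R
def rot(q): return R.from_quat([q[1],q[2],q[3],q[0]]).as_matrix()
def att(m):
    a=np.array(m["attitude"]); return a if a.shape==(3,3) else rot(a)
def snap(n,f):
    m=camera_model(n); p,d=camera(n); cv2.imwrite(f"pics/{f}.png",p[:,:,::-1]); np.savez(f"pics/{f}.npz",d=d,K=m["K"],t=m["position"],A=att(m)); return p,d
def load(f): return np.load(f"pics/{f}.npz")
def pt(f,u,v,z=None):
    s=load(f);r=s["A"]@np.linalg.inv(s["K"])@np.array([u,v,1.])
    k=s["d"][int(round(v)),int(round(u))] if z is None else (z-s["t"][2])/r[2]
    return s["t"]+k*r
E
python3 - <<'E'
from h import *
o=ctrl.get_obs(); print({k:np.round(v,3) for k,v in o.items()})
snap("top","top1"); snap("scene","sc1")
print(camera_model("top"))
E
```

```text
{'time_s': np.float64(0.0), 'q': array([-1.455,  0.182,  1.608, -0.   ,  1.354, -0.206]), 'dq': array([ 0.001, -0.   ,  0.001,  0.001,  0.001, -0.002]), 'joint_efforts': array([-1.0000e-03, -4.4487e+01, -3.5134e+01, -0.0000e+00,  9.0000e-03,
       -0.0000e+00]), 'eef_pos': array([ 0.182, -0.545,  0.303]), 'eef_rot': array([-0.001,  0.987,  0.16 ,  0.   ]), 'wrist_force': array([-0.226, -0.17 , -0.63 ]), 'torque': array([-0.003,  0.018, -0.01 ]), 'opening': np.float64(0.999)}
{'K': array([[433.09956001,   0.        , 315.02551987],
       [  0.        , 433.09956001, 196.47531262],
       [  0.        ,   0.        ,   1.        ]]), 'position': array([0.43391254, 0.0246906 , 1.34695246]), 'attitude': array([-0.02008182,  0.7160345 , -0.69693517,  0.03424438])}
```

View pics/top1.png

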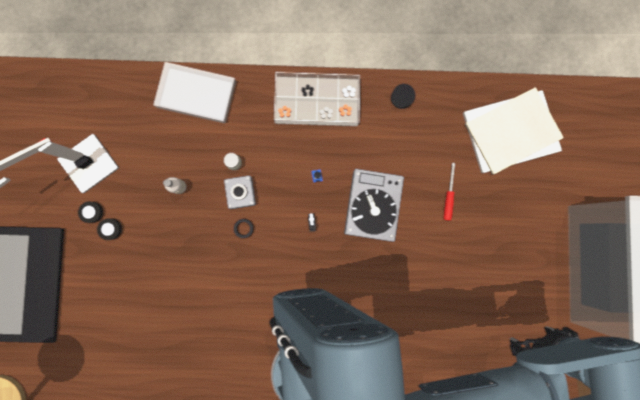

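Run:
```python
from h import *
p=cv2.imread("pics/top1.png")
a=cv2.resize(p[160:250,335:415],None,fx=6,fy=6,interpolation=cv2.INTER_CUBIC)
b=cv2.resize(p[140:245,220:265],None,fx=5,fy=5,interpolation=cv2.INTER_CUBIC)
c=np.zeros((540,480+225,3),np.uint8);c[:540,:480]=a;c[:525,480:]=b
cv2.imwrite("pics/c1.png",c)
```

```text
(no output)
```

View pics/c1.png

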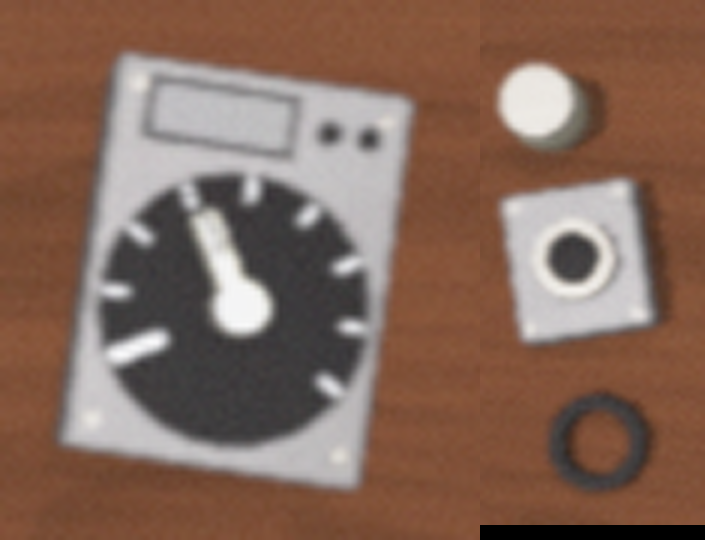

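```bash
cat >> h.py <<'E'
def c1(x,y): return 335+(x+.5)/6-.5,160+(y+.5)/6-.5
def c1b(x,y): return 220+(x-480+.5)/5-.5,140+(y+.5)/5-.5
E
python3 - <<'E'
from h import *
C=[pt("top1",*c1(*c),z=.05) for c in [(122,55),(412,100),(358,487),(62,442)]]
for c in C: print(c.round(4))
print([np.linalg.norm(C[i]-C[i-1]).round(4) for i in range(4)])
cen=np.mean(C,0); ex=(C[0]+C[1]-C[2]-C[3]); ex/=np.linalg.norm(ex); print("cen",cen,"yaw",np.degrees(np.arctan2(ex[1],ex[0])))
ax=cen-.02*ex; print("axis",ax)
hub=pt("top1",*c1(242,306),z=.078); tip=pt("top1",*c1(205,212),z=.078);print("hub",hub,"tip",tip, np.degrees(np.arctan2(*(tip-hub)[1::-1])))
print("disc",pt("top1",*c1(234,310),z=.05))
print("tick5",pt("top1",*c1(308,215),z=.05),"tick3",pt("top1",*c1(188,193),z=.05))
u=c1b(573,258);print("button",pt("top1",*u),pt("top1",*u,z=.05))
D=[pt("top1",*c1b(*c),z=.04) for c in [(500,200),(635,180),(657,325),(525,342)]];print(np.mean(D,0))
print("jar",pt("top1",*c1b(537,102),z=.06),"tape",pt("top1",*c1b(600,443),z=.019))
for n,(x,y) in dict(servo=(312,221),joy=(317,176),glue=(175,185)).items(): print(n,pt("top1",x,y))
# depth-based heights
print(pt("top1",*c1(300,300)),pt("top1",*c1(242,306)),pt("top1",*c1(220,250)))
E
```

```text
[ 0.6216 -0.1184  0.05  ]
[ 0.603  -0.2655  0.05  ]
[ 0.4079 -0.2405  0.05  ]
[ 0.4264 -0.0922  0.05  ]
[np.float64(0.1969), np.float64(0.1482), np.float64(0.1967), np.float64(0.1494)]
cen [ 0.51472111 -0.1791536   0.05      ] yaw -7.475833865833495
axis [ 0.49489111 -0.17655144  0.05      ]
hub [ 0.49528342 -0.17663012  0.078     ] tip [ 0.54098717 -0.15768062  0.078     ] 22.51966239962677
disc [ 0.49452454 -0.17708617  0.05      ]
tick5 [ 0.54328646 -0.21361545  0.05      ] tick3 [ 0.55268522 -0.15298391  0.05      ]
button [0.54200398 0.22758238 0.06853167] [0.54357084 0.23052345 0.05      ]
[0.54236226 0.22824407 0.04      ]
jar [0.63564108 0.25408491 0.06      ] tape [0.43351736 0.21454839 0.019     ]
servo [0.46051232 0.00701392 0.04197889]
joy [ 0.59847368 -0.00473057  0.03182739]
glue [0.55313459 0.40746477 0.08945685]
[ 0.5001977  -0.20932874  0.05468001] [ 0.49528471 -0.17663435  0.07797332] [ 0.5224125  -0.16521887  0.07903115]
```

```bash
cat >> h.py <<'E'
AX=np.array([.495,-.1766]); BT=np.array([.5422,.2278])
def go(tgt,yaw):
    "shift in tool axes (mm) and turn vector (deg) to a tool-down pose with tool x at yaw (deg)"
    o=ctrl.get_obs();M=rot(o["eef_rot"]);y=np.radians(yaw);c,s=np.cos(y),np.sin(y)
    T=np.array([[c,s,0],[s,-c,0],[0,0,-1]])
    print("t",round(float(o["time_s"]),2),"pos",o["eef_pos"].round(4),"yaw",np.degrees(np.arctan2(M[1,0],M[0,0])).round(2),"F",o["wrist_force"].round(1),"open",round(float(o["opening"]),3))
    print("shift mm",(1e3*M.T@(np.array(tgt)-o["eef_pos"])).round(1),"turn",np.degrees(R.from_matrix(M.T@T).as_rotvec()).round(2))
def sel(ang,rad,off,z):
    "pose beside a pointer at world angle ang, off mm behind its centre line"
    a=np.radians(ang);p=AX+rad*np.array([np.cos(a),np.sin(a)])+off*np.array([-np.sin(a),np.cos(a)]);return [*p,z],ang
E
python3 -c "
from h import *
go(*sel(22.5,.035,.045,.22))"
```

```text
t 0.1 pos [ 0.1818 -0.5451  0.3031] yaw 18.44 F [ 0.2 -0.2 -0.3] open 0.998
shift mm [ 445.3 -297.7   83.7] turn [-0.09 -0.02 -4.06]
```

Call:
arm_command(series=[[0.04,-0.027,0,0,0,-1,0],[0.08,-0.054,0,0,0,-2,0],[0.12,-0.08,0,0,0,-3,0],[0.16,-0.107,0,0,0,-4,0],[0.2,-0.134,0,0,0,-4,0]])

```text
time_s: 0.6
eef_pos: [0.3299, -0.3533, 0.3036]
eef_rot: [-0.0, 0.981, 0.195, 0.0]
wrist_force: [0.5, -0.0, 0.1]
opening: 0.142
```

```bash
python3 -c "
from h import *
go(*sel(22.5,.035,.045,.22))"
```

```text
t 0.6 pos [ 0.3299 -0.3533  0.3036] yaw 22.43 F [ 0.5 -0.   0.1] open 0.142
shift mm [ 255.  -145.3   83.7] turn [-0.02 -0.   -0.07]
```

Call:
arm_command(series=[[0.04,-0.023,0.01,0,0,0,0],[0.08,-0.046,0.02,0,0,0,0],[0.12,-0.069,0.03,0,0,0,0],[0.16,-0.092,0.04,0,0,0,0],[0.2,-0.115,0.05,0,0,0,0]])

```text
time_s: 1.1
eef_pos: [0.4709, -0.1707, 0.2534]
eef_rot: [0.0, 0.981, 0.195, -0.0]
wrist_force: [1.2, -1.5, 0.4]
opening: -0.002
```

Call:
arm_command(series=[[0.03,-0.017,0.01,0,0,0,0],[0.055,-0.03,0.034,0,0,0,0],[0.055,-0.03,0.034,0,0,0,0],[0.055,-0.03,0.034,0,0,0,0],[0.055,-0.03,0.034,0,0,0,0]])

```text
time_s: 1.6
eef_pos: [0.5095, -0.1245, 0.2205]
eef_rot: [0.0, 0.981, 0.194, 0.0]
wrist_force: [0.6, -0.6, 0.3]
opening: -0.003
```

```bash
python3 -c "
from h import *
go(*sel(22.5,.035,.045,.135))
snap('wrist','w1')"
```

```text
t 1.6 pos [ 0.5095 -0.1245  0.2205] yaw 22.41 F [ 0.6 -0.6  0.3] open -0.003
shift mm [ 1.7 -2.5 85.4] turn [ 0.04 -0.01 -0.09]
```

View pics/w1.png

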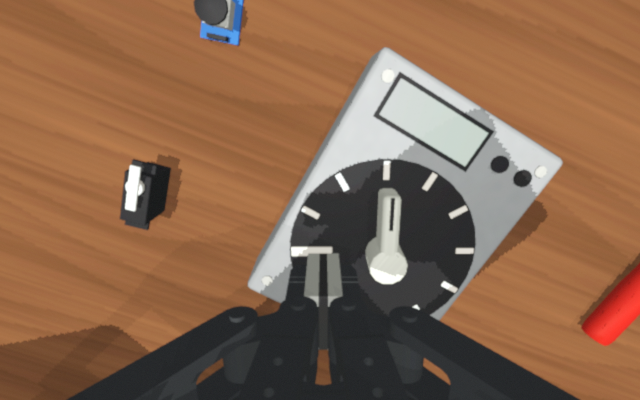

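Call:
arm_command(series=[[0,0,0.03,0,0,0,0],[0,0,0.055,0,0,0,0],[0,0,0.075,0,0,0,0],[0.002,-0.002,0.085,0,0,0,0],[0.002,-0.002,0.085,0,0,0,0]])

```text
time_s: 2.15
eef_pos: [0.51, -0.1214, 0.1343]
eef_rot: [-0.001, 0.981, 0.194, -0.001]
wrist_force: [-0.0, 0.8, 0.4]
opening: -0.002
```

```bash
python3 -c "
from h import *
go(*sel(22.5,.035,.026,.135))
snap('wrist','w2')"
```

```text
t 2.15 pos [ 0.51   -0.1214  0.1343] yaw 22.37 F [-0.   0.8  0.4] open -0.002
shift mm [ 0.1 19.2 -0.8] turn [-0.08  0.06 -0.13]
```

View pics/w2.png

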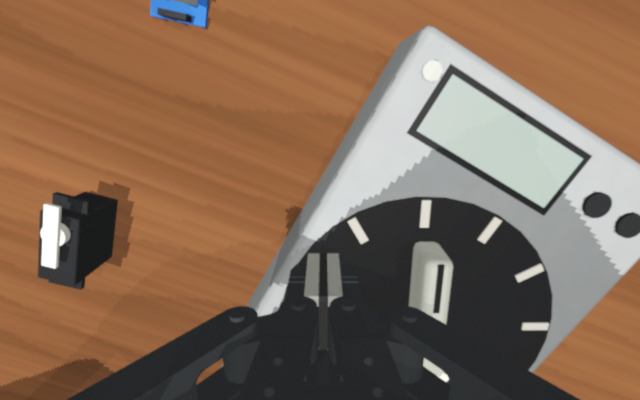

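Call:
arm_command(series=[[0,0.008,0,0,0,0,0],[0,0.015,0,0,0,0,0],[0,0.019,0,0,0,0,0],[0,0.022,0,0,0,0,0],[0,0.024,0,0,0,0,0]])

```text
time_s: 2.7
eef_pos: [0.52, -0.1438, 0.1351]
eef_rot: [0.0, 0.981, 0.194, 0.0]
wrist_force: [0.0, -0.4, -0.2]
opening: -0.004
```

```bash
python3 -c "
from h import *
for a in (18,14,10,6,2): go(*sel(a,.035,.0205,.134))"
```

```text
t 2.7 pos [ 0.52   -0.1438  0.1351] yaw 22.42 F [ 0.  -0.4 -0.2] open -0.004
shift mm [0.8 3.  1.1] turn [ 0.01 -0.01  4.42]
t 2.7 pos [ 0.52   -0.1438  0.1351] yaw 22.42 F [ 0.  -0.4 -0.2] open -0.004
shift mm [2.  5.6 1.1] turn [ 0.01 -0.01  8.42]
t 2.7 pos [ 0.52   -0.1438  0.1351] yaw 22.42 F [ 0.  -0.4 -0.2] open -0.004
shift mm [2.9 8.3 1.1] turn [ 1.000e-02 -1.000e-02  1.242e+01]
t 2.7 pos [ 0.52   -0.1438  0.1351] yaw 22.42 F [ 0.  -0.4 -0.2] open -0.004
shift mm [ 3.7 11.   1.1] turn [ 1.000e-02 -2.000e-02  1.642e+01]
t 2.7 pos [ 0.52   -0.1438  0.1351] yaw 22.42 F [ 0.  -0.4 -0.2] open -0.004
shift mm [ 4.3 13.8  1.1] turn [ 1.000e-02 -2.000e-02  2.042e+01]
```

Call:
arm_command(series=[[0.0005,0.0015,0.001,0,0,2,0],[0.0008,0.003,0.001,0,0,4,0],[0.0015,0.0045,0.001,0,0,6,0],[0.002,0.0056,0.001,0,0,8,0],[0.002,0.0056,0.001,0,0,8,0]])

```text
time_s: 3.2
eef_pos: [0.5237, -0.1474, 0.1337]
eef_rot: [-0.0, 0.992, 0.126, -0.0]
wrist_force: [-0.3, 0.7, 1.2]
opening: -0.002
```

```bash
python3 -c "
from h import *
for a in (12,10,8,6,4,2): go(*sel(a,.035,.0205,.134))
snap('wrist','w3'); snap('top','top3')"
```

```text
t 3.2 pos [ 0.5237 -0.1474  0.1337] yaw 14.43 F [-0.3  0.7  1.2] open -0.002
shift mm [ 0.8  2.2 -0.3] turn [-0.05  0.03  2.43]
t 3.2 pos [ 0.5237 -0.1474  0.1337] yaw 14.43 F [-0.3  0.7  1.2] open -0.002
shift mm [ 1.4  3.4 -0.3] turn [-0.05  0.03  4.43]
t 3.2 pos [ 0.5237 -0.1474  0.1337] yaw 14.43 F [-0.3  0.7  1.2] open -0.002
shift mm [ 2.   4.7 -0.3] turn [-0.05  0.03  6.43]
t 3.2 pos [ 0.5237 -0.1474  0.1337] yaw 14.43 F [-0.3  0.7  1.2] open -0.002
shift mm [ 2.6  6.  -0.3] turn [-0.05  0.03  8.43]
t 3.2 pos [ 0.5237 -0.1474  0.1337] yaw 14.43 F [-0.3  0.7  1.2] open -0.002
shift mm [ 3.1  7.3 -0.3] turn [-0.05  0.03 10.43]
t 3.2 pos [ 0.5237 -0.1474  0.1337] yaw 14.43 F [-0.3  0.7  1.2] open -0.002
shift mm [ 3.6  8.7 -0.3] turn [-0.05  0.03 12.43]
```

View pics/w3.png

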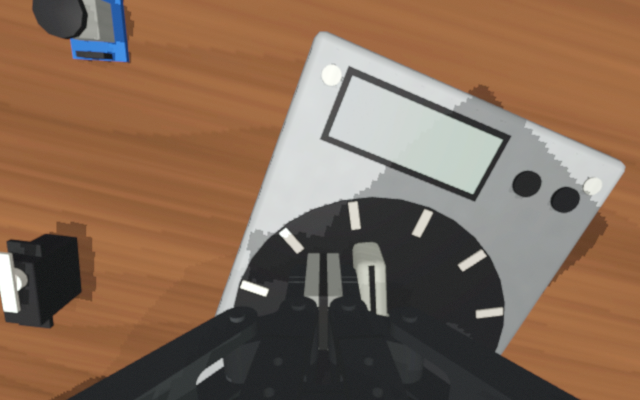

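Call:
arm_command(series=[[0.0008,0.002,-0.0005,0,0,2,0],[0.0013,0.0034,-0.0005,0,0,4,0],[0.0018,0.0047,-0.0005,0,0,6,0],[0.0022,0.0055,-0.0005,0,0,7,0],[0.0022,0.0055,-0.0005,0,0,7,0]])

```text
time_s: 3.8
eef_pos: [0.5272, -0.1523, 0.1342]
eef_rot: [-0.0, 0.998, 0.065, -0.0]
wrist_force: [0.7, 1.5, -1.5]
opening: 0.001
```

```bash
cat >> h.py <<'E'
def ptr(name):
    "pointer angle from the top camera depth: aluminium above the dial, seen beyond the hub (fingers mask excluded by height)"
    p,d=snap("top",name);s=load(name);v,u=np.mgrid[150:260,330:420];v=v.ravel();u=u.ravel()
    P=np.array([pt(name,a,b) for a,b in zip(u,v)]);r=np.linalg.norm(P[:,:2]-AX,axis=1);m=(abs(P[:,2]-.078)<.006)&(r<.055)
    q=P[m,:2]-AX;a=np.degrees(np.arctan2(q[:,1],q[:,0]));k=r[m]>.02
    print("n",m.sum(),k.sum(),"angle",np.median(a[k]).round(1) if k.any() else None, np.round(np.percentile(a[k],[10,90]),1) if k.any() else "")
E
python3 -c "
from h import *
for a in (4,2,0,-2): go(*sel(a,.035,.0205,.134))
ptr('top4')"
```

```text
t 3.8 pos [ 0.5272 -0.1523  0.1342] yaw 7.47 F [ 0.7  1.5 -1.5] open 0.001
shift mm [1.  1.5 0.2] turn [-0.02  0.01  3.47]
t 3.8 pos [ 0.5272 -0.1523  0.1342] yaw 7.47 F [ 0.7  1.5 -1.5] open 0.001
shift mm [1.7 2.8 0.2] turn [-0.02  0.01  5.47]
t 3.8 pos [ 0.5272 -0.1523  0.1342] yaw 7.47 F [ 0.7  1.5 -1.5] open 0.001
shift mm [2.2 4.1 0.2] turn [-0.02  0.01  7.47]
t 3.8 pos [ 0.5272 -0.1523  0.1342] yaw 7.47 F [ 0.7  1.5 -1.5] open 0.001
shift mm [2.8 5.4 0.2] turn [-0.02  0.01  9.47]
n 41 0 angle None
```

```bash
cat >> h.py <<'E'
def wptr(name,new=True):
    if new: snap("wrist",name)
    s=load(name);d=s["d"];v,u=np.mgrid[0:400,0:640]
    P=(s["A"]@np.linalg.inv(s["K"])@np.array([u.ravel(),v.ravel(),np.ones(u.size)])*d.ravel()).T+s["t"]
    q=P[:,:2]-AX;r=np.hypot(*q.T);m=(abs(P[:,2]-.078)<.002)&(r<.056)&(d.ravel()>0);q=q[m];r=r[m]
    im=cv2.imread(f"pics/{name}.png").reshape(-1,3)[m]
    k=(im.min(1)>110)|True
    for lo,hi in ((.02,.03),(.03,.04),(.04,.049)):
        w=(r>lo)&(r<hi)
        if w.sum(): print(lo,w.sum(),"angle med",np.degrees(np.median(np.arctan2(q[w,1],q[w,0]))).round(1),"p5/95",np.degrees(np.percentile(np.arctan2(q[w,1],q[w,0]),[5,95])).round(1))
E
python3 -c "
from h import *
for n in ('w1','w2','w3'): print(n); wptr(n,False)
print('w4');wptr('w4')"
```

```text
w1
0.02 232 angle med 21.0 p5/95 [ 9.3 31.4]
0.03 240 angle med 21.3 p5/95 [13.3 29. ]
0.04 186 angle med 21.6 p5/95 [14.8 27.4]
w2
0.02 411 angle med 19.0 p5/95 [ 8.8 30. ]
0.03 560 angle med 22.0 p5/95 [13.4 29.1]
0.04 443 angle med 21.9 p5/95 [15.  27.4]
w3
0.02 203 angle med 12.1 p5/95 [ 4.8 20.2]
0.03 536 angle med 16.5 p5/95 [ 8.8 23.8]
0.04 560 angle med 19.1 p5/95 [11.2 33.2]
w4
0.02 194 angle med 2.8 p5/95 [-3.8 10.6]
0.03 517 angle med 7.6 p5/95 [-0.  14.7]
0.04 594 angle med 10.3 p5/95 [ 2.3 25.6]
```

Call:
arm_command(series=[[0.0006,0.0008,0,0,0,1,0],[0.0009,0.0013,0,0,0,2,0],[0.0012,0.002,0,0,0,3.5,0],[0.0015,0.0025,0,0,0,4.5,0],[0.0015,0.0025,0,0,0,4.5,0]])

```text
time_s: 4.4
eef_pos: [0.5293, -0.1552, 0.1346]
eef_rot: [0.0, 1.0, 0.025, 0.0]
wrist_force: [-0.1, 0.4, 0.6]
opening: -0.004
```

```bash
python3 -c "
from h import *
for a in (0,-5,-10,-14): go(*sel(a,.035,.0205,.134))
wptr('w5')"
```

```text
t 4.4 pos [ 0.5293 -0.1552  0.1346] yaw 2.88 F [-0.1  0.4  0.6] open -0.004
shift mm [0.6 0.9 0.6] turn [ 0.03 -0.03  2.88]
t 4.4 pos [ 0.5293 -0.1552  0.1346] yaw 2.88 F [-0.1  0.4  0.6] open -0.004
shift mm [2.1 4.1 0.6] turn [ 0.03 -0.03  7.88]
t 4.4 pos [ 0.5293 -0.1552  0.1346] yaw 2.88 F [-0.1  0.4  0.6] open -0.004
shift mm [3.3 7.5 0.6] turn [ 0.03 -0.03 12.88]
t 4.4 pos [ 0.5293 -0.1552  0.1346] yaw 2.88 F [-0.1  0.4  0.6] open -0.004
shift mm [ 4.1 10.2  0.6] turn [ 0.03 -0.03 16.88]
0.02 220 angle med -8.0 p5/95 [-15.3  -1.4]
0.03 562 angle med -10.5 p5/95 [-19.   -3.2]
0.04 615 angle med -8.5 p5/95 [-16.3  20.1]
```

Call:
arm_command(series=[[0.0013,0.0025,0.0005,0,0,4,0],[0.0023,0.005,0.0005,0,0,8,0],[0.0033,0.0075,0.0005,0,0,13,0],[0.0041,0.0102,0.0005,0,0,17,0],[0.0041,0.0102,0.0005,0,0,17,0]])

```text
time_s: 4.95
eef_pos: [0.5338, -0.1649, 0.1339]
eef_rot: [-0.0, 0.992, -0.123, 0.0]
wrist_force: [0.8, 1.9, -0.2]
opening: -0.001
```

```bash
python3 -c "
from h import *
for a in (-17,-20,-22,-24,-26): go(*sel(a,.035,.0205,.134))
wptr('w6')"
```

```text
t 4.95 pos [ 0.5338 -0.1649  0.1339] yaw -14.1 F [ 0.8  1.9 -0.2] open -0.001
shift mm [ 1.2  2.1 -0.1] turn [-0.  -0.   2.9]
t 4.95 pos [ 0.5338 -0.1649  0.1339] yaw -14.1 F [ 0.8  1.9 -0.2] open -0.001
shift mm [ 2.1  4.  -0.1] turn [-0.  -0.   5.9]
t 4.95 pos [ 0.5338 -0.1649  0.1339] yaw -14.1 F [ 0.8  1.9 -0.2] open -0.001
shift mm [ 2.7  5.3 -0.1] turn [-0.  -0.   7.9]
t 4.95 pos [ 0.5338 -0.1649  0.1339] yaw -14.1 F [ 0.8  1.9 -0.2] open -0.001
shift mm [ 3.2  6.6 -0.1] turn [-0.  -0.   9.9]
t 4.95 pos [ 0.5338 -0.1649  0.1339] yaw -14.1 F [ 0.8  1.9 -0.2] open -0.001
shift mm [ 3.7  7.9 -0.1] turn [-0.  -0.  11.9]
0.02 229 angle med -17.8 p5/95 [-25.4  -9.5]
0.03 553 angle med -13.0 p5/95 [-21.   -5.5]
0.04 642 angle med -10.3 p5/95 [-18.1   4.6]
```

Call:
arm_command(series=[[0.0012,0.002,0,0,0,3,0],[0.0021,0.004,0,0,0,6,0],[0.0027,0.0053,0,0,0,8,0],[0.0027,0.0053,0,0,0,8,0],[0.0027,0.0053,0,0,0,8,0]])

```text
time_s: 5.5
eef_pos: [0.5352, -0.1702, 0.1339]
eef_rot: [-0.0, 0.982, -0.19, 0.0]
wrist_force: [1.0, 2.9, 0.4]
opening: 0.0
```

```bash
python3 -c "
from h import *
for a in (-24,-26,-28): go(*sel(a,.035,.0205,.134))
wptr('w7')"
```

```text
t 5.5 pos [ 0.5352 -0.1702  0.1339] yaw -21.94 F [1.  2.9 0.4] open 0.0
shift mm [ 0.8  1.7 -0.1] turn [-0.03 -0.02  2.06]
t 5.5 pos [ 0.5352 -0.1702  0.1339] yaw -21.94 F [1.  2.9 0.4] open 0.0
shift mm [ 1.4  3.  -0.1] turn [-0.03 -0.02  4.06]
t 5.5 pos [ 0.5352 -0.1702  0.1339] yaw -21.94 F [1.  2.9 0.4] open 0.0
shift mm [ 2.   4.3 -0.1] turn [-0.03 -0.02  6.06]
0.02 225 angle med -25.4 p5/95 [-33.1 -16.7]
0.03 534 angle med -20.4 p5/95 [-28.2 -13.1]
0.04 648 angle med -17.8 p5/95 [-25.2  -3.7]
```

Call:
arm_command(series=[[0.0005,0.0009,0,0,0,1,0],[0.0008,0.0017,0,0,0,2,0],[0.0011,0.0023,0,0,0,3,0],[0.0014,0.0029,0,0,0,4,0],[0.0014,0.0029,0,0,0,4,0]])

```text
time_s: 6.05
eef_pos: [0.535, -0.1742, 0.1338]
eef_rot: [0.0, 0.974, -0.226, -0.0]
wrist_force: [-0.2, -0.5, -0.0]
opening: -0.002
```

```bash
python3 -c "
from h import *
for a in (-28,-30): go(*sel(a,.035,.0205,.134))
wptr('w8')"
```

```text
t 6.05 pos [ 0.535  -0.1742  0.1338] yaw -26.11 F [-0.2 -0.5 -0. ] open -0.002
shift mm [ 0.8  0.4 -0.2] turn [0.03 0.02 1.89]
t 6.05 pos [ 0.535  -0.1742  0.1338] yaw -26.11 F [-0.2 -0.5 -0. ] open -0.002
shift mm [ 1.4  1.7 -0.2] turn [0.03 0.02 3.89]
0.02 207 angle med -31.5 p5/95 [-39.  -23.2]
0.03 539 angle med -26.5 p5/95 [-34.6 -19.3]
0.04 680 angle med -24.1 p5/95 [-31.8  -7.7]
```

Call:
arm_command(series=[[0,0,0,0,0,0,0],[0,0,0,0,0,0,0],[0,0,0,0,0,0,0],[0,0,0,0,0,0,0],[0,0,0,0,0,0,0]])

```text
time_s: 6.6
eef_pos: [0.5353, -0.1738, 0.1339]
eef_rot: [0.0, 0.974, -0.225, -0.0]
wrist_force: [-0.5, -0.3, 0.4]
opening: -0.001
```

```bash
python3 -c "
from h import *
go(*sel(-26,.035,.045,.134))
wptr('w9')"
```

```text
t 6.6 pos [ 0.5353 -0.1738  0.1339] yaw -26.06 F [-0.5 -0.3  0.4] open -0.001
shift mm [  0.  -24.8  -0.1] turn [ 0.    0.   -0.06]
0.02 234 angle med -31.3 p5/95 [-39.  -22.7]
0.03 539 angle med -26.2 p5/95 [-34.3 -18.9]
0.04 670 angle med -23.9 p5/95 [-31.7  -7.7]
```

View pics/w9.png

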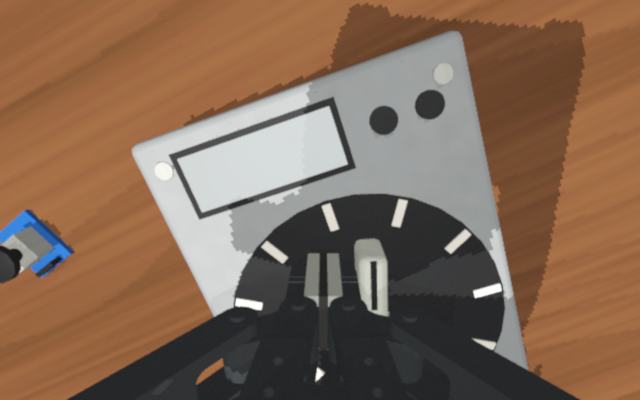

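Call:
arm_command(series=[[0.0004,0.0006,0,0,0,1,0],[0.0007,0.0012,0,0,0,2,0],[0.001,0.0018,0,0,0,3,0],[0.001,0.0018,0,0,0,3,0],[0.001,0.0018,0,0,0,3,0]])

```text
time_s: 7.15
eef_pos: [0.5354, -0.1759, 0.1339]
eef_rot: [-0.0, 0.968, -0.251, 0.0]
wrist_force: [0.5, -0.3, -0.4]
opening: 0.0
```

```bash
python3 -c "
from h import *
go(*sel(-30,.035,.045,.134))
wptr('w10')"
```

```text
t 7.15 pos [ 0.5354 -0.1759  0.1339] yaw -29.07 F [ 0.5 -0.3 -0.4] open 0.0
shift mm [  0.8 -24.2  -0.1] turn [-0.   -0.    0.93]
0.02 215 angle med -39.0 p5/95 [-47.2 -32.8]
0.03 554 angle med -41.1 p5/95 [-49.9 -33.8]
0.04 679 angle med -39.0 p5/95 [-46.6 -11.1]
```

Call:
arm_command(series=[[0,-0.005,0,0,0,0,0],[0,-0.012,0,0,0,0,0],[0,-0.022,0,0,0,0,0],[0,-0.03,0,0,0,0,0],[0,-0.03,-0.03,0,0,0,0]])

```text
time_s: 7.7
eef_pos: [0.548, -0.1469, 0.1602]
eef_rot: [-0.001, 0.968, -0.25, -0.004]
wrist_force: [-0.1, 0.1, -0.1]
opening: -0.002
```

Call:
arm_command(series=[[0,0,-0.04,0,0,0,0],[0,0,-0.08,0,0,0,0],[0,0,-0.1,0,0,0,0],[0,0,-0.1,0,0,0,0],[0,0,-0.1,0,0,0,0]])

```text
time_s: 8.2
eef_pos: [0.55, -0.149, 0.2636]
eef_rot: [0.0, 0.968, -0.251, 0.0]
wrist_force: [-0.3, 0.1, -0.7]
opening: 0.003
```

```bash
python3 -c "
from h import *
go([*BT,.25],-20)
wptr('w11')"
```

```text
t 8.2 pos [ 0.55   -0.149   0.2636] yaw -29.03 F [-0.3  0.1 -0.7] open 0.003
shift mm [-189.7 -325.7   13.6] turn [-0.   -0.01 -9.03]
0.02 173 angle med -42.3 p5/95 [-54.6 -31.6]
0.03 178 angle med -40.6 p5/95 [-49.6 -33.3]
0.04 160 angle med -40.5 p5/95 [-47.1 -34.7]
```

View pics/w11.png

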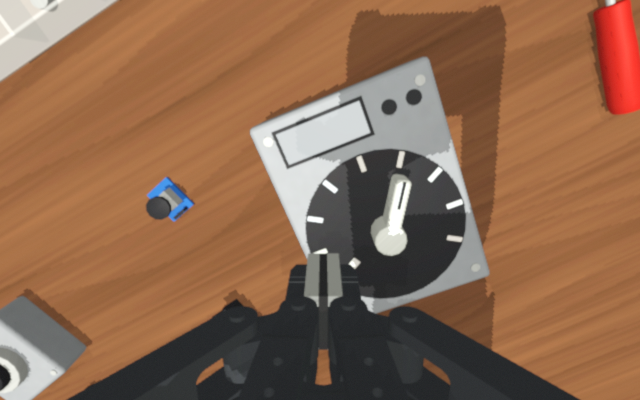

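Call:
arm_command(series=[[-0.023,-0.04,0,0,0,-2,0],[-0.046,-0.08,0,0,0,-4,0],[-0.069,-0.12,0,0,0,-6,0],[-0.092,-0.16,0,0,0,-8,0],[-0.115,-0.2,0,0,0,-9,0]])

```text
time_s: 8.75
eef_pos: [0.5453, 0.083, 0.2616]
eef_rot: [0.0, 0.985, -0.174, -0.002]
wrist_force: [0.4, 0.7, 0.4]
opening: -0.002
```

```bash
python3 -c "
from h import *
go([*BT,.23],-20)
snap('wrist','w12')"
```

```text
t 8.75 pos [0.5453 0.083  0.2616] yaw -20.01 F [0.4 0.7 0.4] open -0.002
shift mm [ -52.4 -135.1   31.7] turn [ 0.06  0.2  -0.01]
```

View pics/w12.png

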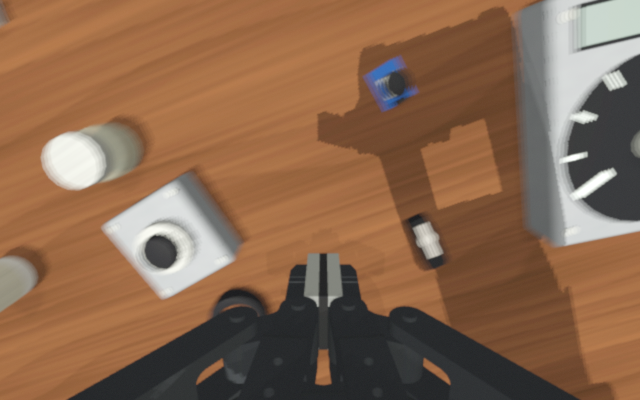

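```bash
python3 -c "
from h import *
snap('wrist','w13')
for n in ('w12','w13'):
  for u in (155,161,167):
    print(n,pt(n,u,251).round(4))
s=load('w13')['d']
im=cv2.imread('pics/w13.png')[200:300,100:240]; g=cv2.cvtColor(im,cv2.COLOR_BGR2GRAY)
c,l,st,ce=cv2.connectedComponentsWithStats((g<50).astype(np.uint8))
for i in range(1,c):
  if st[i,4]>150:
    u=ce[i]+[100,200]; print(st[i],u,pt('w13',*u).round(4))
"
```

```text
w12 [0.5452 0.2321 0.0619]
w12 [0.5438 0.2266 0.063 ]
w12 [0.542  0.2222 0.0625]
w13 [0.5434 0.2397 0.0617]
w13 [0.5416 0.2351 0.0615]
w13 [0.54   0.2301 0.0618]
[ 62  28  29  26 163] [180.52147239 236.08588957] [0.5478 0.2145 0.0597]
```

Call:
arm_command(series=[[-0.015,-0.038,0,0,0,0,0],[-0.03,-0.076,0.005,0,0,0,0],[-0.045,-0.114,0.015,0,0,0,0],[-0.052,-0.135,0.03,0,0,0,0],[-0.052,-0.135,0.03,0,0,0,0]])

```text
time_s: 9.35
eef_pos: [0.5418, 0.2274, 0.2297]
eef_rot: [0.001, 0.985, -0.173, -0.003]
wrist_force: [-0.4, -1.3, 0.3]
opening: 0.0
```

```bash
python3 -c "
from h import *
go([.5424,.2285,.145],-20)
p,d=snap('wrist','w14');s=load('w14')
v,u=np.mgrid[0:400,0:640]
P=(s['A']@np.linalg.inv(s['K'])@np.array([u.ravel(),v.ravel(),np.ones(u.size)])*d.ravel()).T+s['t']
r=np.hypot(*(P[:,:2]-[.5424,.2285]).T)
for a,b in ((0,.012),(.012,.016),(.016,.02),(.02,.024),(.024,.028),(.028,.034)):
  m=(r>=a)&(r<b)&(P[:,2]<.1)&(P[:,2]>.03);print(a,m.sum(),np.percentile(P[m,2],[10,50,90]).round(4) if m.any() else '')
"
```

```text
t 9.35 pos [0.5418 0.2274 0.2297] yaw -19.89 F [-0.4 -1.3  0.3] open 0.0
shift mm [ 0.7 -1.5 84.7] turn [0.18 0.36 0.11]
0 855 [0.0609 0.0617 0.0625]
0.012 739 [0.0526 0.0608 0.062 ]
0.016 635 [0.0508 0.0517 0.0525]
0.02 1087 [0.0404 0.0512 0.0522]
0.024 723 [0.0387 0.0397 0.0405]
0.028 1886 [0.0388 0.0396 0.0404]
```

View pics/w14.png

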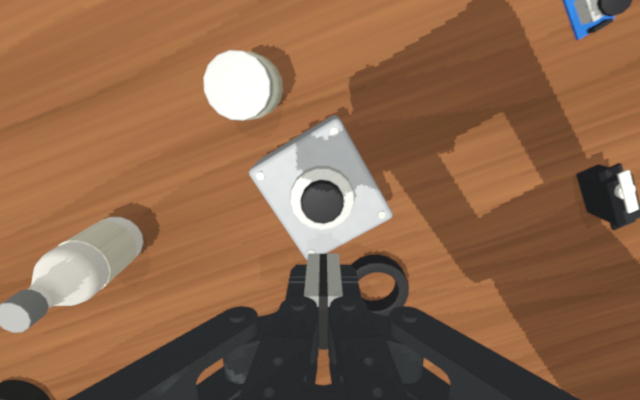

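Call:
arm_command(series=[[0,0,0.03,0,0,0,0],[0,-0.001,0.055,0,0,0,0],[0.0005,-0.001,0.075,0,0,0,0],[0.0005,-0.001,0.088,0,0,0,0],[0.0005,-0.001,0.088,0,0,0,0]])

```text
time_s: 9.9
eef_pos: [0.5439, 0.2249, 0.1438]
eef_rot: [0.001, 0.985, -0.175, -0.002]
wrist_force: [-0.0, -0.0, 0.2]
opening: 0.004
```

```bash
python3 -c "
from h import *
go([.5424,.2285,.1285],-20)"
```

```text
t 9.9 pos [0.5439 0.2249 0.1438] yaw -20.15 F [-0.  -0.   0.2] open 0.004
shift mm [-2.6 -2.9 15.3] turn [ 0.14  0.2  -0.15]
```

Call:
arm_command(series=[[-0.0025,-0.003,0.003,0,0,0,0],[-0.0025,-0.003,0.007,0,0,0,0],[-0.0025,-0.003,0.01,0,0,0,0],[-0.0025,-0.003,0.012,0,0,0,0],[-0.0025,-0.003,0.013,0,0,0,0]])

```text
time_s: 10.4
eef_pos: [0.5438, 0.2303, 0.1333]
eef_rot: [-0.0, 0.985, -0.174, 0.0]
wrist_force: [-1.5, 0.9, 2.0]
opening: -0.004
```

```bash
python3 -c "
from h import *
go([.5424,.2285,.1285],-20)"
```

```text
t 10.4 pos [0.5438 0.2303 0.1333] yaw -20.05 F [-1.5  0.9  2. ] open -0.004
shift mm [-0.7  2.2  4.8] turn [-0.02 -0.04 -0.05]
```

Call:
arm_command(series=[[0,0.001,0.001,0,0,0,0],[0,0.001,0.002,0,0,0,0],[0,0.001,0.003,0,0,0,0],[0,0.001,0.004,0,0,0,0],[0,0.001,0.004,0,0,0,0]])

```text
time_s: 10.9
eef_pos: [0.5436, 0.2295, 0.1292]
eef_rot: [-0.0, 0.985, -0.174, 0.001]
wrist_force: [1.3, 3.0, 4.8]
opening: 0.002
```

```bash
python3 -c "
from h import *
go([.5424,.2285,.1275],-20)"
```

```text
t 10.9 pos [0.5436 0.2295 0.1292] yaw -20.06 F [1.3 3.  4.8] open 0.002
shift mm [-0.8  1.4  1.7] turn [-0.05 -0.05 -0.06]
```

Call:
arm_command(series=[[0,0,0.0007,0,0,0,0],[0,0,0.0014,0,0,0,0],[0,0,0.002,0,0,0,0],[0,0,0.002,0,0,0,0],[0,0,0.002,0,0,0,0]])

```text
time_s: 11.4
eef_pos: [0.5437, 0.2295, 0.1285]
eef_rot: [-0.0, 0.985, -0.174, 0.001]
wrist_force: [-3.1, 1.8, 14.1]
opening: -0.001
```

The force rose to 14 N and the arm stopped moving down, so the button is at its stop. Next I release it and retreat.

Call:
arm_command(series=[[0,0,-0.003,0,0,0,0],[0,0,-0.008,0,0,0,0],[0,0,-0.02,0,0,0,0],[0,0,-0.045,0,0,0,0],[0,0,-0.08,0,0,0,0]])

```text
time_s: 11.9
eef_pos: [0.5413, 0.2284, 0.2055]
eef_rot: [0.001, 0.985, -0.174, -0.003]
wrist_force: [0.4, 0.4, 0.5]
opening: 0.003
```

Call:
arm_command(series=[[-0.01,0,-0.02,0,0,0,0],[-0.03,0,-0.04,0,0,0,0],[-0.06,0,-0.05,0,0,0,0],[-0.08,0,-0.05,0,0,0,0],[-0.08,0,-0.05,0,0,0,0]])

```text
time_s: 12.4
eef_pos: [0.4657, 0.257, 0.2571]
eef_rot: [0.0, 0.985, -0.173, -0.001]
wrist_force: [0.4, 0.3, -0.7]
opening: -0.0
```

Call:
arm_command(series=[[0,0,0,0,0,0,0],[0,0,0,0,0,0,0],[0,0,0,0,0,0,0],[0,0,0,0,0,0,0],[0,0,0,0,0,0,0]])

```text
time_s: 12.9
eef_pos: [0.4684, 0.2564, 0.2566]
eef_rot: [0.0, 0.985, -0.174, -0.0]
wrist_force: [-1.3, -0.4, -0.1]
opening: -0.0
```

```bash
python3 -c "
from h import *
go([.5424,.2285,.25],-20)
ptr('top9')
p,d=snap('wrist','w15');s=load('w15')
v,u=np.mgrid[0:400,0:640]
P=(s['A']@np.linalg.inv(s['K'])@np.array([u.ravel(),v.ravel(),np.ones(u.size)])*d.ravel()).T+s['t']
r=np.hypot(*(P[:,:2]-[.5424,.2285]).T)
for a,b in ((0,.01),(.018,.02)):
  m=(r>=a)&(r<b);print(a,np.percentile(P[m,2],[10,50,90]).round(4))
p=cv2.imread('pics/top9.png')
cv2.imwrite('pics/f.png',cv2.resize(p[130:260,150:470],None,fx=2.5,fy=2.5,interpolation=cv2.INTER_CUBIC))
"
```

```text
t 12.9 pos [0.4684 0.2564 0.2566] yaw -20.09 F [-1.3 -0.4 -0.1] open -0.0
shift mm [79.1  0.7  6.6] turn [ 0.02  0.02 -0.09]
n 113 43 angle -37.9 [-45.9 -30.9]
0 [0.061  0.3261 0.3261]
0.018 [0.0506 0.0516 0.0525]
```

View pics/f.png

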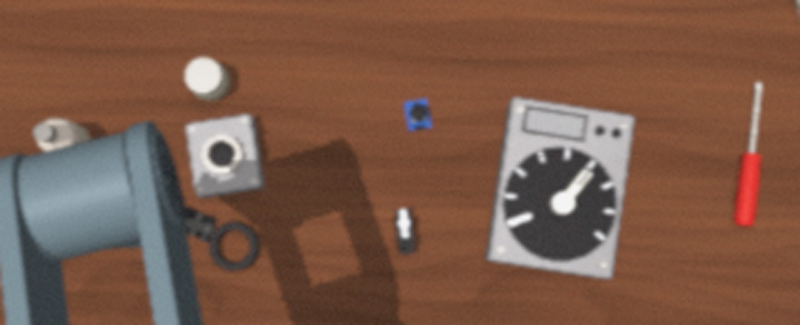

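```bash
python3 -c "
from bench import ctrl
print(ctrl.hand_in())"
```

```text
the job is handed in; nothing more can be done
None
```

The selector is set to speed five, the start button has been pressed fully and released, and the job is handed in at about 13 s on the robot's clock, well under the 64 s limit.

- **Selector:** It started at position 3. I pushed the pointer clockwise with the shut fingertips, first to 4 and then to 5, with no reading past five. The last top picture puts the pointer at -37.9° in the world frame, against -37.5° expected for five.
- **Start button:** I pressed it only after the speed was set. The force reached 14 N, with the arm no longer moving down, against the 5 N that full travel takes. After release, its top was back up at about 61 mm. That last depth patch had many empty pixels, but the up reading matches the 61.7 mm measured before the press.
- **Loose things:** In the final picture the jar, tape, servo, joystick and screwdriver look unmoved, though only the tape's position was compared in numbers. The glue bottle was partly hidden by the arm. The robot is clear of everything.
- **Disagreements:** While the fingers were beside the pointer, the wrist-camera angle estimates were off by 1 to 4°, so I also used the force and the ticks to judge the clicks. At about half-way from 4 to 5 the pointer rested against the fingers until I nudged it a little further.

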